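Release and take out a push-push dust filter

ROBOT

A 6-joint arm with a two-finger parallel gripper is mounted at the origin on a cart in front of the work surface, level with it; the furniture and walls round the work are solid. World frame = base frame: x ahead of the robot, y to its left, z up, the work surface at z = 0. Lengths are in m, angles in degrees, forces in N, time in s.
With the tool pointing down it reaches from about 0.25 to 0.725 m from the base axis. Payload 9.7 kg.
Tool frame: the origin (TCP) lies on the centre line of the jaws, within the pads' length; the fingertips stand 17 mm ahead of it and the grasp point (between the pads) lies 2 mm behind it (bot.nose_length is the distance from the TCP to the fingertips, in m); x points along the fingers, y is the direction in which the jaws open and shut, and the axes are right-handed (so a half turn about x gives the same grasp; the last joint's range is limited). The gripper opens to 85 mm and grips with 20 to 120 N. Pads are 22 mm wide; open, the fingers measure 114 mm over their backs; the gripper's body (76 mm by 85 mm) begins 54 mm behind the grasp point. The pads swing forward as they close: fully open they stand 13 mm farther back than shut.
Start: joints at [75, 4.979, 10.078, 95.1, 0, 90], TCP at [0.142, 0.531, 0.248] pointing down, gripper open.
Joint ranges: [-179.16, 179.16], [-48.56, 103.87], [-65.8, 70.77], [-126.05, 130.52], [-82.76, 87.17], [-180, 180]. Speed limits (degrees/s): [127.2, 127.2, 147.25, 180, 180, 180].

INTERFACE

Orientations are given as [roll, pitch, yaw] about the fixed x, y, z axes, in that order (R = Rz(yaw) Ry(pitch) Rx(roll)).
In Python, from workcell import bot, viewer, ticket gives the robot as it stands.
- The arm moves only by the tool jog_arm, never from a script. Its argument "deltas" is a list of rows, each an object of numbers: "fingers": the opening, from 0 (shut) to 1 (fully open); "x", "y", "z": the shift along the world's x, y, z in mm; "twist": the turn about the world's z in degrees. A call has 1 to 10 rows; each row is the pose to reach, as a shift and turn from the pose measured when the call began; what a row does not reach only later rows make up. A row lasts 1/10 s, in which the tool goes at most 50 mm and 8.59 degrees, less where a joint would pass 70% of its speed; a pose out of reach is approached as far as the arm can. A call with a gripper value outside its range is refused whole. The fingers move at their own pace and stop on an object; "grip_force" is the grip in N (left out, the last holds). Time passes only in rows, so rows that repeat a pose let the fingers close. It gives the time, the measured TCP pose, the force and the opening at its end, in the units of the state.
- bot.get_obs(): the state, without advancing time (a new reading comes with each control period).
- viewer.camera(name): name is "scene" or "top"; returns a dict with "image" (420x560x3 uint8, red, green, blue), "fovy" (degrees; the focal length in pixels is half the picture's height over the tangent of half this angle, whatever the lens; pixels are square), "cx", "cy" (the principal point, pixels), "D" ([k1, k2, p1, p2, k3] as OpenCV has them; the pictures are not rectified), "world_to_cam" (4x4, takes a point from world to camera coordinates). Camera axes: x right, y down, z forward; pixel columns grow to the right and rows downward; lengths in m; the calibration is good to about 2 mm. A picture is of the moment at which its call begins. There is no depth.
- ticket.job_done(): hands the job in, once; it reports no verdict.
The state is a dict: "time": time; "q": joint angles; "qd": joint speeds; "joint_efforts": joint torques, N m; "ee_pos": TCP position; "tcp_rot": TCP orientation; "wrist_force": force on the tool from outside, world axes, zero at the start; "torque": the same for the moment, N m; "opening": finger opening in m.
Only numpy, scipy, OpenCV 4.12 (cv2) and the standard library are available. Lean on these libraries where they do the work, as an engineer would, in place of code of your own. Each camera call takes 0.05 s, during which the arm holds its last target.

TASK

The orange-capped filter of the bench dust extractor is clogged and has to go to the refiner. Press it in until its push-push latch lets go, draw it out along its slanted slot once it has sprung up, and stand it upright on the floor of the wooden recovery tray. Do not ram, drop or tip it over, and leave the green-capped filter latched in its bay.

Things in the scene. Friction and masses are not known exactly. Their poses are not given: they have to be found in the camera images.
- extractor: Bench dust extractor, light grey box with dark cheeks, 160 deep x 199 wide x 133 mm high, fixed. Origin under it on the worktop; x points away from its front (louvres, switch), y to its left, z up. Its upper face slants 20 degrees towards the front and has two filter bays side by side, straight slots with 0.75 mm play on each side of a filter.
- face (a point): Middle of the extractor's slanted face, in its plane, half-way between the bays. z stands square to the face: the filters slide out along it (20 degrees off vertical, leaning to the front); y runs along the row of bays, x up the slope. The bays' middles lie at y = +40 and -40 mm. The face is clear 50 mm to either side along x.
- orange_filter: Filter to take out, in either bay: cartridge 46 wide (y) x 26 thick (x) x 84 mm high (z), 0.12 kg, the top 30 mm an orange cap, flat on all sides. Origin mid-underside, z out of the slot. Latched, it is 11 mm proud and cannot be pulled. Pressed 7 mm deeper (5 to 8 N; then a rubber stop, 12 N per mm) and let go, it springs up 25 mm in 0.4 s and rests 36 mm proud, loose.
- orange_centre (a point): Centre of the orange-capped filter, 42 mm below its top and above its underside; axes as the filter's. Its z in the frame of face: -31 mm latched, -39 mm where the rubber stop begins, about -6 mm sprung up (48 mm then still in the slot). A press of less than 5 mm leaves it latched; a full press when it is up latches it again.
- green_centre (a point): Centre of the other filter, the same cartridge with a green cap, in the other bay; it is latched too and stays so (z = -31 mm in the frame of face).
- tray_floor (a point): Middle of the inner floor of the recovery tray, on the cork lining; z up. The tray is fixed, of brown wood, 170 (x) x 130 mm (y) outside, 24 mm high, with walls 6 mm thick; inside 158 x 118 mm, the floor 6 mm above the worktop, empty.
Things that resemble listed ones, but are neither listed nor needed, are in the scene too. What is shaped like the orange_filter but blue or yellow is not meant.

How it is judged (in metres and radians):
On the way, in this order (a step that is already met when the one before it is completed fails the run):
1. the orange-capped filter has been pressed about 5 mm deeper than its latched place (z of orange_centre in the frame of face below -0.036 m).
2. the orange-capped filter has sprung up at least 17 mm from its latched place (z of orange_centre in the frame of face above -0.014 m), for 0.1 s.
At the end, for the whole second after the job is handed in: The orange-capped filter stands upright (within 7 degrees) and at rest, released, on the floor of the tray, its centre 38 to 46 mm above the floor and within 75 mm (tray x) and 55 mm (tray y) of the tray's middle; the green-capped filter is in its bay within 4 mm of its latched place (x of orange_centre in the frame of tray_floor between -0.075 and 0.075 m and y of orange_centre in the frame of tray_floor between -0.055 and 0.055 m and z of orange_centre in the frame of tray_floor between 0.038 and 0.046 m and angle between orange_filter's own z axis and vertical below 0.12 rad and linear speed of orange_filter below 0.02 m/s and z of green_centre in the frame of face between -0.0355 and -0.027 m); the robot touches nothing.
It fails at once if the green-capped filter leaves its latched place by more than 4 mm (not (z of green_centre in the frame of face between -0.0355 and -0.027 m)).
It fails at once if the orange-capped filter is rammed: more than 40 N between it and the extractor while it is down in its bay (contact force between orange_filter and extractor above 40 N and z of orange_centre in the frame of face below -0.028 m).
It fails at once if the orange-capped filter is dropped: it moves faster than 0.7 m/s without being held (linear speed of orange_filter above 0.7 m/s and contact force between the fingers and orange_filter below 0.3 N).
It fails at once if the orange-capped filter is tipped more than 50 degrees from upright (angle between orange_filter's own z axis and vertical above 0.87 rad).
It also fails if it takes over 42 s, if anything falls off the work surface, if the arm or the gripper's body presses on something with over 40 N, if the wrist force passes 120 N, or if a joint passes its speed limit or range.

## Working session

There is one attempt and no reset: what is moved stays moved. The work goes in short steps, Python scripts to look and compute and a tool call to move; the robot and the scene stay as the last step left them, time stands still between calls to the robot, and variables do not carry over. Pictures are saved under pics/ and viewed, and the job is handed in when it is done.

Besides the shell and the picture viewer there is one more tool, called after ">>>" by a JSON object that holds its "fn" and its "kwargs", one argument or row to a line. jog_arm: Moves the arm, as the interface text tells. Its arguments: {"type":"object","properties":{"deltas":{"type":"array"},"grip_force":{"type":"number"}},"required":["deltas"]}

```bash
mkdir -p pics; ls; python3 - <<'E'
from workcell import bot, viewer
import cv2
print(bot.get_obs(), bot.nose_length)
for n in("scene","top"):
    c=viewer.camera(n); cv2.imwrite(f"pics/{n}0.png",c["image"][:,:,::-1]); print(n,c["fovy"],c["cx"],c["cy"],c["D"],c["world_to_cam"])
E
```

```text
pics
{'time': 0.0, 'q': array([ 7.50002580e+01,  5.01076923e+00,  1.00352483e+01,  9.50991444e+01,
       -5.20073690e-05,  8.99987158e+01]), 'qd': array([0.00841072, 0.0333993 , 0.1136176 , 0.05747519, 0.0065524 ,
       0.03233566]), 'joint_efforts': array([-1.00628830e-05, -5.20389104e+01,  4.64800751e+01,  1.63810397e-02,
       -2.39197522e-05, -1.34455732e-06]), 'ee_pos': array([0.14229662, 0.53106684, 0.24759334]), 'tcp_rot': array([ -89.96137543,   89.9253346 , -104.95983321]), 'wrist_force': array([-0.28463025,  0.07295626,  0.03065589]), 'torque': array([ 0.00751148, -0.04000678,  0.02178616]), 'opening': 0.08528685335459943} 0.017
scene 52.86512352943102 281.2872429243388 216.04023398587142 [-0.02158801  0.          0.          0.          0.        ] [[ 0.75183265 -0.65909073 -0.01863014 -0.47530428]
 [-0.28273833 -0.29673997 -0.91214277  0.219574  ]
 [ 0.59565653  0.69104616 -0.40944901  0.6431503 ]
 [ 0.          0.          0.          1.        ]]
top 48.73064632603064 273.8475985777411 201.96171377819917 [0.02739258 0.         0.         0.         0.        ] [[-0.00428375 -0.99994441 -0.00963482 -0.09943421]
 [-0.9979091   0.00489601 -0.06444729  0.52719024]
 [ 0.06449088  0.0093386  -0.9978746   0.99608266]
 [ 0.          0.          0.          1.        ]]
```

View pics/scene0.png

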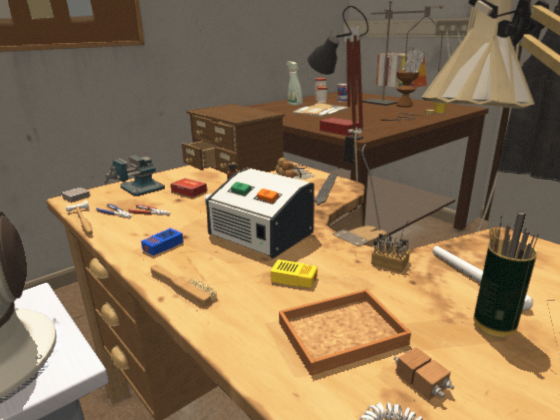

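View pics/top0.png

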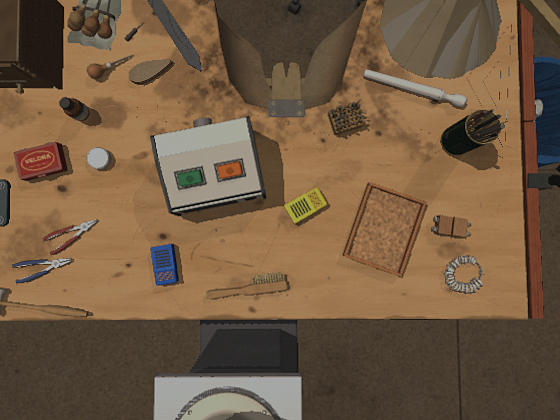

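```bash
python3 - <<'E'
import cv2, numpy as np
t=cv2.imread("pics/top0.png"); s=cv2.imread("pics/scene0.png")
a=cv2.resize(t[110:220,140:275],None,fx=5,fy=5,interpolation=cv2.INTER_CUBIC); cv2.imwrite("pics/tc.png",a)
b=cv2.resize(s[160:255,200:320],None,fx=6,fy=6,interpolation=cv2.INTER_CUBIC); cv2.imwrite("pics/sc.png",b)
cv2.imwrite("pics/tt.png",cv2.resize(t[170:290,330:480],None,fx=5,fy=5,interpolation=cv2.INTER_CUBIC))
E
```

```text
(no output)
```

View pics/tc.png

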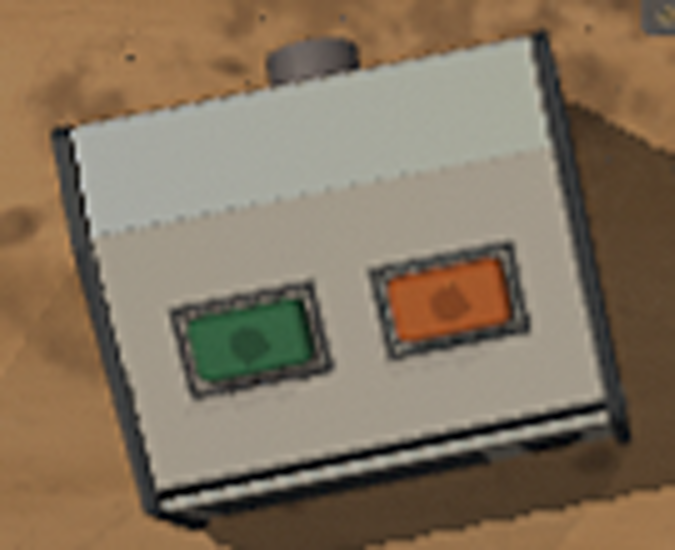

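View pics/sc.png

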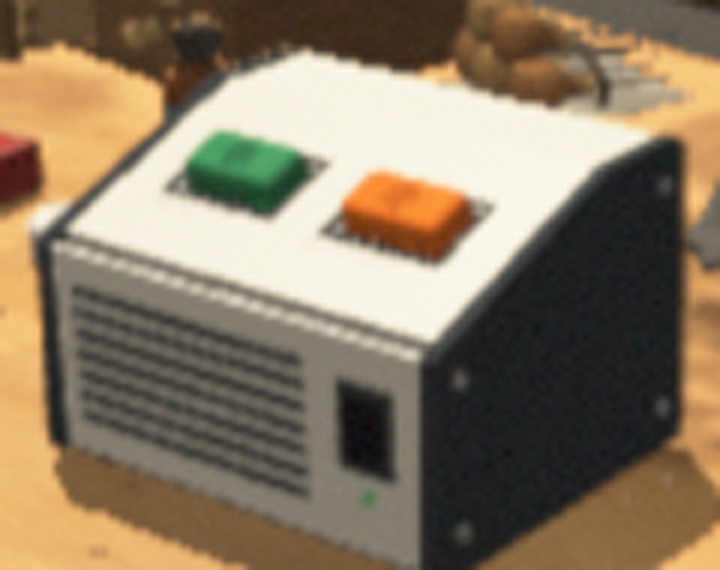

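View pics/tt.png

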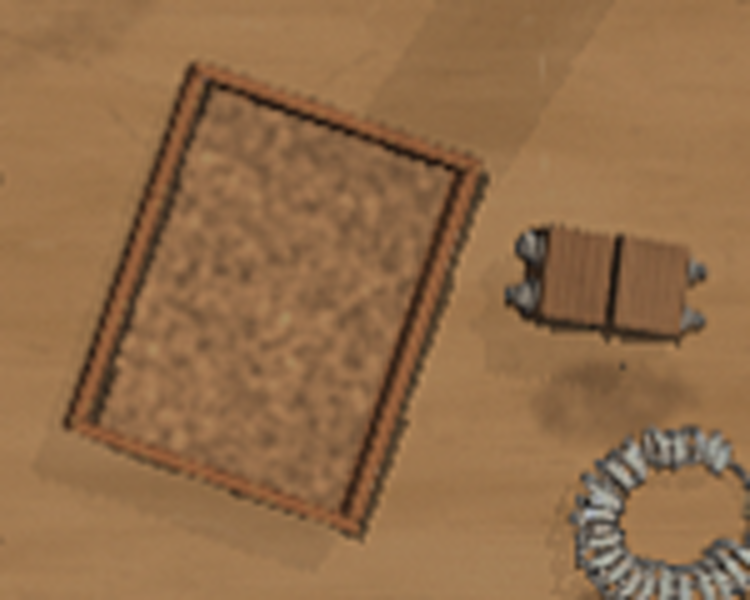

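```bash
cat > h.py <<'E'
import cv2, numpy as np
from workcell import bot, viewer
def ray(c,uv):
    f=210/np.tan(np.radians(c["fovy"])/2)
    K=np.array([[f,0,c["cx"]],[0,f,c["cy"]],[0,0,1]])
    n=cv2.undistortPoints(np.array([[uv]],float),K,np.array(c["D"])).ravel()
    T=np.array(c["world_to_cam"]);R=T[:3,:3]
    o=-R.T@T[:3,3];d=R.T@np.array([n[0],n[1],1]);return o,d/np.linalg.norm(d)
def plane(c,uv,z):
    o,d=ray(c,uv);return o+d*(z-o[2])/d[2]
def tri(c1,u1,c2,u2):
    o1,d1=ray(c1,u1);o2,d2=ray(c2,u2)
    t=np.linalg.lstsq(np.c_[d1,-d2],o2-o1,rcond=None)[0]
    p,q=o1+d1*t[0],o2+d2*t[1];return (p+q)/2,np.linalg.norm(p-q)
def crop(u,v,x0,y0,k): return ((u+.5)/k-.5+x0,(v+.5)/k-.5+y0)
E
python3 - <<'E'
from h import *
np.set_printoptions(precision=4,suppress=True)
T=viewer.camera("top");S=viewer.camera("scene")
for n,a,b in (("orange",(450,303),(402,197)),("green",(250,345),(240,155)),("frontR top",(612,412),(422,350)),("frontL",(160,500),(58,240))):
    print(n,tri(T,crop(*a,140,110,5),S,crop(*b,200,160,6)))
P=np.array([plane(T,crop(*a,330,170,5),.024) for a in((197,65),(487,172),(362,535),(70,425))])
print(P,P.mean(0));
for i in range(4):
    d=P[(i+1)%4]-P[i];print(np.linalg.norm(d),np.degrees(np.arctan2(d[1],d[0])))
for nm,c in(("T",T),("S",S)):
    h=cv2.cvtColor(c["image"],cv2.COLOR_RGB2HSV)
    m=cv2.inRange(h,(5,170,120),(16,255,255)) if nm=="T" else cv2.inRange(h,(5,190,180),(18,255,255))
    n,l,st,ce=cv2.connectedComponentsWithStats(m)
    for i in range(1,n):
        if st[i,4]>100:
            print(nm,st[i],ce[i])
            r=cv2.minAreaRect(np.argwhere(l==i)[:,::-1].astype(np.float32));print(r)
            if nm=="T":
                B=np.array([plane(T,p,.11) for p in cv2.boxPoints(r)]);print(B)
                for j in range(4):
                    d=B[(j+1)%4]-B[j];print(np.linalg.norm(d),np.degrees(np.arctan2(d[1],d[0])))
E
```

```text
orange (array([ 0.5814, -0.0151,  0.1225]), np.float64(0.0036140272830499295))
green (array([0.5652, 0.0634, 0.1224]), np.float64(0.003495846382454823))
frontR top (array([ 0.5397, -0.077 ,  0.0945]), np.float64(0.005804703617223451))
frontL (array([0.5062, 0.105 , 0.0915]), np.float64(0.0029969423032373947))
[[ 0.5673 -0.3083  0.024 ]
 [ 0.5202 -0.4318  0.024 ]
 [ 0.3653 -0.3747  0.024 ]
 [ 0.4123 -0.2512  0.024 ]] [ 0.4663 -0.3415  0.024 ]
0.13215962125280023 -110.85180028625416
0.16509718169718482 159.7779788886647
0.13215195897115617 69.18084997493618
0.16517256913834438 -20.21964303404345
T [218 162  23  16 275] [229.1709 169.6255]
((229.13461303710938, 169.67306518554688), (12.355316162109375, 21.96500587463379), 78.69007110595703)
[[ 0.5935  0.01    0.11  ]
 [ 0.6019 -0.033   0.11  ]
 [ 0.5776 -0.0378  0.11  ]
 [ 0.5692  0.0051  0.11  ]]
0.04375839752545737 -78.90311622437224
0.024796921971835684 -168.7615999469184
0.04368763830456469 101.08510402963681
0.02478821585442415 11.40200690096656
```

Candidates: orange cap (top 230,170 / scene 267,193), green cap (190,179), blue cartridge (165,264) and yellow one (306,206). The crops show the orange cap in the right-hand bay, latched. Checks: the bays are 80.2 mm apart (80 expected), and the tray measures 165 x 132 mm (170 x 130 expected). The yaw is about 11.5°.

>>> {"fn": "jog_arm", "kwargs": {
  "deltas": [
    {"x": 431, "y": -548, "z": 0, "twist": 26.5, "fingers": 0},
    {"x": 431, "y": -548, "z": 0, "twist": 26.5, "fingers": 0},
    {"x": 431, "y": -548, "z": 0, "twist": 26.5, "fingers": 0},
    {"x": 431, "y": -548, "z": 0, "twist": 26.5, "fingers": 0},
    {"x": 431, "y": -548, "z": 0, "twist": 26.5, "fingers": 0},
    {"x": 431, "y": -548, "z": 0, "twist": 26.5, "fingers": 0},
    {"x": 431, "y": -548, "z": 0, "twist": 26.5, "fingers": 0},
    {"x": 431, "y": -548, "z": 0, "twist": 26.5, "fingers": 0},
    {"x": 431, "y": -548, "z": 0, "twist": 26.5, "fingers": 0},
    {"x": 431, "y": -548, "z": 0, "twist": 26.5, "fingers": 0}
  ],
  "grip_force": 30
}}

```text
time: 1.2
ee_pos: [0.4467, 0.1435, 0.2481]
tcp_rot: [-55.8, 90.0, -44.3]
wrist_force: [1.2, 0.6, 0.4]
opening: 0.0
```

>>> {"fn": "jog_arm", "kwargs": {
  "deltas": [
    {"x": 127, "y": -160, "z": 0, "fingers": 0},
    {"x": 127, "y": -160, "z": 0, "fingers": 0},
    {"x": 127, "y": -160, "z": 0, "fingers": 0},
    {"x": 127, "y": -160, "z": 0, "fingers": 0},
    {"x": 127, "y": -160, "z": 0, "fingers": 0},
    {"x": 127, "y": -160, "z": -50, "fingers": 0},
    {"x": 127, "y": -160, "z": -80, "fingers": 0},
    {"x": 127, "y": -160, "z": -90, "fingers": 0},
    {"x": 127, "y": -160, "z": -90, "fingers": 0},
    {"x": 127, "y": -160, "z": -90, "fingers": 0}
  ]
}}

```text
validation failed for argument at $.de...
```

```bash
python3 - <<'E'
from h import *
T=viewer.camera("top")["image"];S=viewer.camera("scene")["image"]
a=cv2.resize(T[80:240,130:330],None,fx=3,fy=3);b=cv2.resize(S[120:260,190:340],None,fx=4,fy=4)
cv2.imwrite("pics/t1.png",a[:,:,::-1]);cv2.imwrite("pics/s1.png",b[:,:,::-1]);print(bot.get_obs())
E
```

```text
{'time': 1.3, 'q': array([17.54774931, -5.92094786, -0.84839244, 95.10473538, -0.10758257,
        6.40256709]), 'qd': array([ 5.34965068, -1.25059978, -0.9037978 ,  1.28231396,  1.57739415,
        5.38795746]), 'joint_efforts': array([ -3.49165678, -39.55687881,  47.49395013,  -0.37689951,
        -0.35205371,  -1.22505091]), 'ee_pos': array([0.44828913, 0.14122809, 0.24738883]), 'tcp_rot': array([-100.25035009,   89.88770772,  -89.10513766]), 'wrist_force': array([-0.8045791 , -0.20247019,  1.1172066 ]), 'torque': array([ 0.00383168,  0.00345172, -0.029894  ]), 'opening': 0.00011852974815259393}
```

View pics/s1.png

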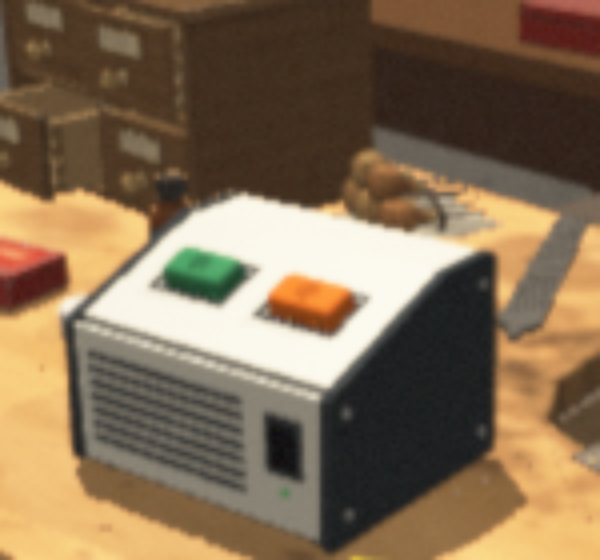

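View pics/t1.png

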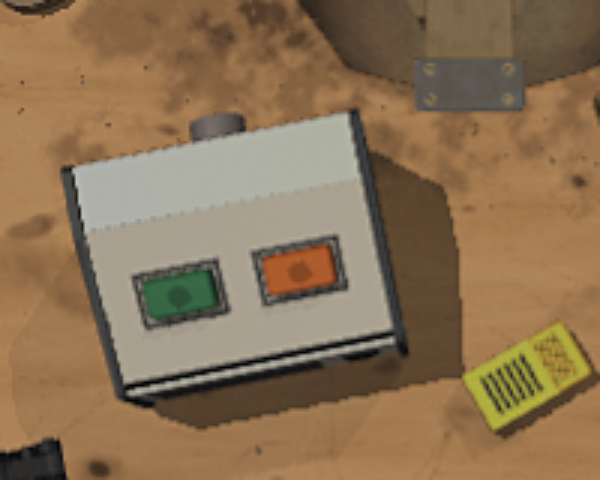

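The previous call was refused, apparently because it had no twist; the pictures show the extractor untouched and both filters latched. Resending with twist.

>>> {"fn": "jog_arm", "kwargs": {
  "deltas": [
    {"x": 125, "y": -158, "z": 0, "twist": 0, "fingers": 0},
    {"x": 125, "y": -158, "z": 0, "twist": 0, "fingers": 0},
    {"x": 125, "y": -158, "z": 0, "twist": 0, "fingers": 0},
    {"x": 125, "y": -158, "z": 0, "twist": 0, "fingers": 0},
    {"x": 125, "y": -158, "z": 0, "twist": 0, "fingers": 0},
    {"x": 125, "y": -158, "z": -50, "twist": 0, "fingers": 0},
    {"x": 125, "y": -158, "z": -80, "twist": 0, "fingers": 0},
    {"x": 125, "y": -158, "z": -90, "twist": 0, "fingers": 0},
    {"x": 125, "y": -158, "z": -90, "twist": 0, "fingers": 0},
    {"x": 125, "y": -158, "z": -90, "twist": 0, "fingers": 0}
  ]
}}

```text
time: 2.3
ee_pos: [0.5738, -0.0163, 0.1593]
tcp_rot: [-55.3, 89.8, -44.1]
wrist_force: [-0.1, -1.2, -0.0]
opening: -0.0006
```

```bash
python3 - <<'E'
from h import *
T=viewer.camera("top")["image"];S=viewer.camera("scene")["image"]
a=cv2.resize(T[80:240,130:330],None,fx=3,fy=3);b=cv2.resize(S[120:260,190:340],None,fx=4,fy=4)
cv2.imwrite("pics/t2.png",a[:,:,::-1]);cv2.imwrite("pics/s2.png",b[:,:,::-1]);o=bot.get_obs();print(o['ee_pos'],o['tcp_rot'],o['wrist_force'])
E
```

```text
[ 0.57410909 -0.01650251  0.15960587] [-44.76817503  89.78436595 -33.60172831] [-0.31143929 -0.83253582  0.24366796]
```

View pics/s2.png

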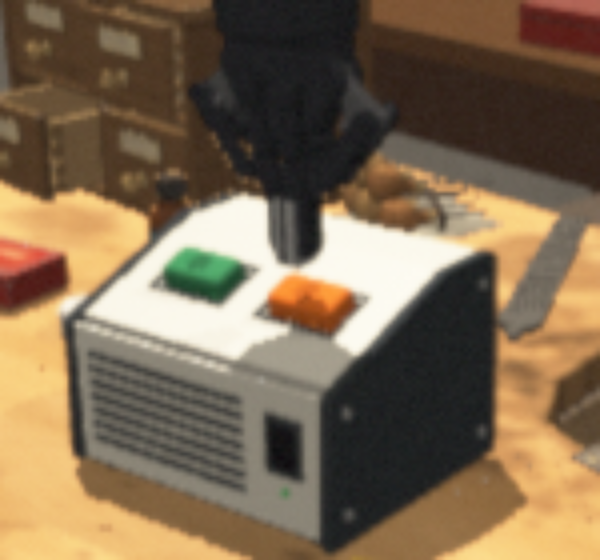

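View pics/t2.png

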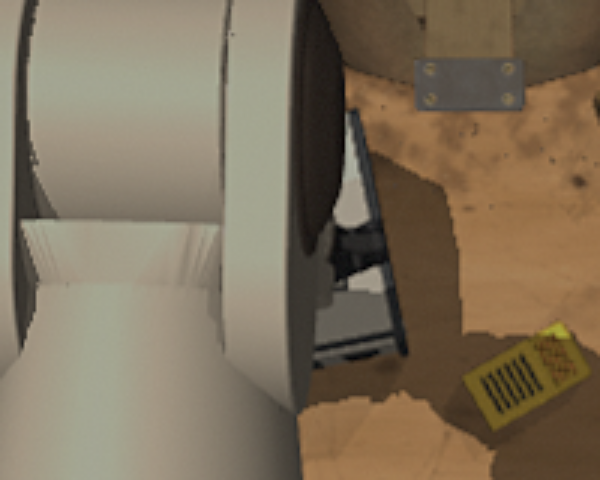

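The scene view shows the shut fingertips at about (264,185), just above the orange cap at (268,193). Checking that against the calibration.

```bash
python3 - <<'E'
from h import *
S=viewer.camera("scene");f=210/np.tan(np.radians(S["fovy"])/2)
T=np.array(S["world_to_cam"])
for p in([.5741,-.0165,.1426],[.5741,-.0165,.1256],[.5814,-.0151,.1225]):
    c=T[:3,:3]@np.array(p)+T[:3,3];print(f*c[0]/c[2]+S["cx"],f*c[1]/c[2]+S["cy"], f/c[2])
print(bot.get_obs()['time'],bot.get_obs()['ee_pos'])
E
```

```text
264.92238540809865 184.69331985745345 461.517325200209
265.19095832874325 192.0323731136101 458.03418978409485
267.40773418365296 192.36093632525296 454.7870519600219
2.45 [ 0.57405095 -0.0165634   0.1593794 ]
```

>>> {"fn": "jog_arm", "kwargs": {
  "deltas": [
    {"x": 0, "y": 0, "z": -8, "twist": 0, "fingers": 0},
    {"x": 0, "y": 0, "z": -13, "twist": 0, "fingers": 0},
    {"x": 0, "y": 0, "z": -15, "twist": 0, "fingers": 0},
    {"x": 0, "y": 0, "z": -16, "twist": 0, "fingers": 0},
    {"x": 0, "y": 0, "z": -17, "twist": 0, "fingers": 0}
  ]
}}

```text
time: 2.95
ee_pos: [0.574, -0.0166, 0.1422]
tcp_rot: [-48.3, 89.8, -37.1]
wrist_force: [-0.1, -0.4, 0.0]
opening: 0.0002
```

>>> {"fn": "jog_arm", "kwargs": {
  "deltas": [
    {"x": 0.3, "y": 0.1, "z": -1, "twist": 0, "fingers": 0},
    {"x": 0.7, "y": 0.1, "z": -2, "twist": 0, "fingers": 0},
    {"x": 1, "y": 0.2, "z": -3, "twist": 0, "fingers": 0},
    {"x": 1, "y": 0.2, "z": -3, "twist": 0, "fingers": 0}
  ]
}}

```text
time: 3.35
ee_pos: [0.5749, -0.0165, 0.1397]
tcp_rot: [-48.0, 89.8, -36.9]
wrist_force: [-2.3, -0.7, 4.4]
opening: 0.0003
```

>>> {"fn": "jog_arm", "kwargs": {
  "deltas": [
    {"x": 0.5, "y": 0.1, "z": -1.5, "twist": 0, "fingers": 0},
    {"x": 1.1, "y": 0.2, "z": -3, "twist": 0, "fingers": 0},
    {"x": 1.6, "y": 0.3, "z": -4.5, "twist": 0, "fingers": 0},
    {"x": 2.1, "y": 0.4, "z": -6, "twist": 0, "fingers": 0},
    {"x": 2.3, "y": 0.5, "z": -6.5, "twist": 0, "fingers": 0},
    {"x": 2.3, "y": 0.5, "z": -6.5, "twist": 0, "fingers": 0}
  ]
}}

```text
time: 3.95
ee_pos: [0.577, -0.0161, 0.1339]
tcp_rot: [-50.1, 89.8, -38.9]
wrist_force: [-5.9, -0.8, 7.4]
opening: -0.0
```

>>> {"fn": "jog_arm", "kwargs": {
  "deltas": [
    {"x": 0.3, "y": 0.1, "z": -1, "twist": 0, "fingers": 0},
    {"x": 0.6, "y": 0.1, "z": -1.8, "twist": 0, "fingers": 0},
    {"x": 0.6, "y": 0.1, "z": -1.8, "twist": 0, "fingers": 0}
  ]
}}

```text
time: 4.25
ee_pos: [0.5772, -0.0161, 0.1334]
tcp_rot: [-50.9, 89.8, -39.7]
wrist_force: [-7.6, -0.5, 10.1]
opening: 0.0002
```

>>> {"fn": "jog_arm", "kwargs": {
  "deltas": [
    {"x": -8, "y": -2, "z": 22, "twist": 0, "fingers": 0},
    {"x": -20, "y": -4, "z": 55, "twist": 0, "fingers": 0},
    {"x": -30, "y": -6, "z": 85, "twist": 0, "fingers": 0},
    {"x": -30, "y": -6, "z": 90, "twist": 0, "fingers": 0.72},
    {"x": -30, "y": -6, "z": 90, "twist": 0, "fingers": 0.72},
    {"x": -30, "y": -6, "z": 90, "twist": 0, "fingers": 0.72},
    {"x": -30, "y": -6, "z": 90, "twist": 0, "fingers": 0.72},
    {"x": -30, "y": -6, "z": 90, "twist": 0, "fingers": 0.72}
  ]
}}

```text
time: 5.05
ee_pos: [0.547, -0.022, 0.2221]
tcp_rot: [-74.8, 89.8, -63.6]
wrist_force: [-0.2, 0.2, -0.0]
opening: 0.0618
```

```bash
python3 - <<'E'
from h import *
S=viewer.camera("scene")["image"]
b=cv2.resize(S[120:260,190:340],None,fx=4,fy=4)
cv2.imwrite("pics/s3.png",b[:,:,::-1]);o=bot.get_obs();print(o['ee_pos'],o['tcp_rot'],o['wrist_force'],o['opening'])
E
```

```text
[ 0.54704516 -0.02206144  0.22233511] [-70.59888408  89.82086026 -59.45244192] [0.61188815 0.18371058 0.82898471] 0.06122646892839615
```

View pics/s3.png

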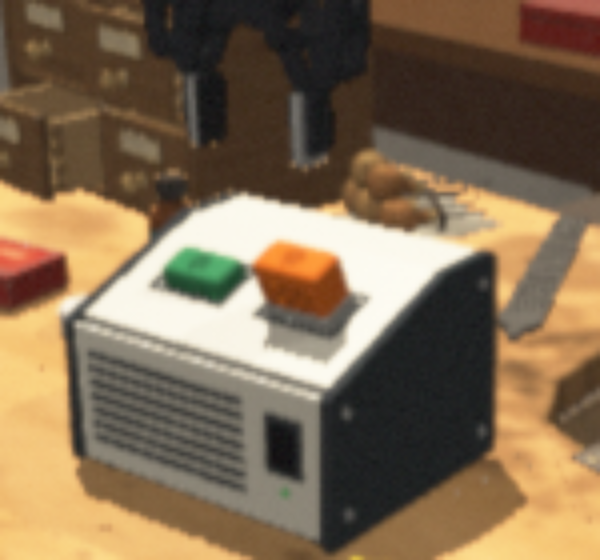

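>>> {"fn": "jog_arm", "kwargs": {
  "deltas": [
    {"x": 30, "y": 6, "z": 0, "twist": 0.3, "fingers": 0.72},
    {"x": 30, "y": 6, "z": -20, "twist": 0.3, "fingers": 0.72},
    {"x": 30, "y": 6, "z": -45, "twist": 0.3, "fingers": 0.72},
    {"x": 30, "y": 6, "z": -65, "twist": 0.3, "fingers": 0.72},
    {"x": 30, "y": 6, "z": -75, "twist": 0.3, "fingers": 0.72},
    {"x": 30, "y": 6, "z": -82, "twist": 0.3, "fingers": 0.72},
    {"x": 30, "y": 6, "z": -86, "twist": 0.3, "fingers": 0.72},
    {"x": 30, "y": 6, "z": -88, "twist": 0.3, "fingers": 0.72},
    {"x": 30, "y": 6, "z": -88, "twist": 0.3, "fingers": 0.72}
  ]
}}

```text
time: 6.0
ee_pos: [0.5773, -0.016, 0.1349]
tcp_rot: [-59.2, 89.8, -47.8]
wrist_force: [-0.1, 0.0, -0.7]
opening: 0.0617
```

```bash
python3 - <<'E'
from h import *
S=viewer.camera("scene")["image"]
b=cv2.resize(S[120:260,190:340],None,fx=4,fy=4)
cv2.imwrite("pics/s4.png",b[:,:,::-1]);o=bot.get_obs();print(o['ee_pos'],o['tcp_rot'],o['wrist_force'],o['opening'])
E
```

```text
[ 0.57731308 -0.01603855  0.13500335] [-57.05625268  89.78923055 -45.60919278] [-0.93877609 -0.50082348  0.21359424] 0.06183650014003557
```

View pics/s4.png

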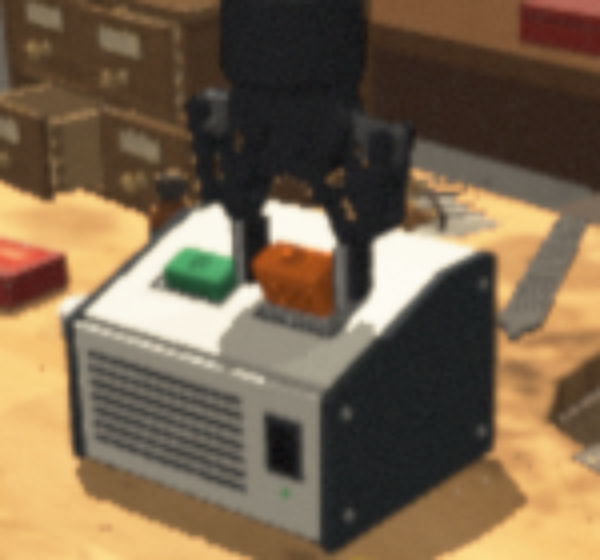

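The fingers straddle the sprung cap (crop 235 to 365) with the green filter clear. Closing.

>>> {"fn": "jog_arm", "kwargs": {
  "deltas": [
    {"x": 0, "y": 0, "z": 0, "twist": 0, "fingers": 0},
    {"x": 0, "y": 0, "z": 0, "twist": 0, "fingers": 0},
    {"x": 0, "y": 0, "z": 0, "twist": 0, "fingers": 0},
    {"x": 0, "y": 0, "z": 0, "twist": 0, "fingers": 0},
    {"x": 0, "y": 0, "z": 0, "twist": 0, "fingers": 0}
  ],
  "grip_force": 40
}}

```text
time: 6.55
ee_pos: [0.5777, -0.0161, 0.1355]
tcp_rot: [-46.7, 89.7, -35.3]
wrist_force: [1.6, -0.6, 4.0]
opening: 0.0456
```

>>> {"fn": "jog_arm", "kwargs": {
  "deltas": [
    {"x": -1, "y": -0.2, "z": 2.8, "twist": 0, "fingers": 0},
    {"x": -2, "y": -0.4, "z": 5.6, "twist": 0, "fingers": 0},
    {"x": -3.4, "y": -0.7, "z": 9.4, "twist": 0, "fingers": 0},
    {"x": -5, "y": -1, "z": 14.1, "twist": 0, "fingers": 0},
    {"x": -6.7, "y": -1.4, "z": 18.8, "twist": 0, "fingers": 0}
  ]
}}

```text
time: 7.05
ee_pos: [0.5706, -0.0175, 0.1546]
tcp_rot: [-51.2, 89.8, -39.7]
wrist_force: [0.3, 0.8, -0.7]
opening: 0.0452
```

>>> {"fn": "jog_arm", "kwargs": {
  "deltas": [
    {"x": -2.5, "y": -0.5, "z": 7, "twist": 0, "fingers": 0},
    {"x": -5, "y": -1, "z": 14.1, "twist": 0, "fingers": 0},
    {"x": -7.5, "y": -1.5, "z": 21.1, "twist": 0, "fingers": 0},
    {"x": -10, "y": -2, "z": 28.2, "twist": 0, "fingers": 0},
    {"x": -12.6, "y": -2.6, "z": 35.2, "twist": 0, "fingers": 0},
    {"x": -15, "y": -3, "z": 42.3, "twist": 0, "fingers": 0},
    {"x": -18.4, "y": -3.7, "z": 51.7, "twist": 0, "fingers": 0},
    {"x": -20, "y": -4, "z": 70, "twist": 0, "fingers": 0},
    {"x": -20, "y": -4, "z": 85, "twist": 0, "fingers": 0},
    {"x": -20, "y": -4, "z": 85, "twist": 0, "fingers": 0}
  ]
}}

```text
time: 8.05
ee_pos: [0.5511, -0.0216, 0.2422]
tcp_rot: [-34.5, 89.6, -23.0]
wrist_force: [-0.1, 0.4, -0.2]
opening: 0.0453
```

```bash
python3 - <<'E'
from h import *
S=viewer.camera("scene")["image"]
b=cv2.resize(S[60:260,170:340],None,fx=3.0,fy=3.0)
cv2.imwrite("pics/s5.png",b[:,:,::-1]);o=bot.get_obs();print(o['ee_pos'],o['tcp_rot'],o['wrist_force'],o['opening'])
E
```

```text
[ 0.55094914 -0.02155526  0.24064506] [-40.47137785  89.66616799 -29.0263615 ] [-0.67485367  0.59729908 -1.29733605] 0.04513773897370229
```

View pics/s5.png

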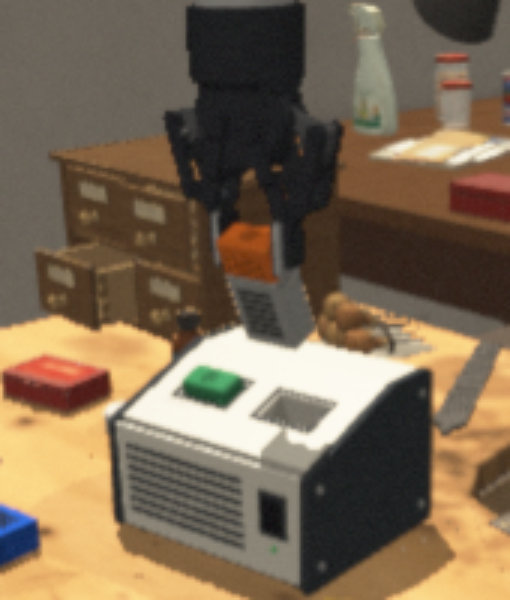

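The slot is empty (crop 300,410), the green filter is still latched, and the orange one is held at the 20° lean. Carrying it to the tray.

>>> {"fn": "jog_arm", "kwargs": {
  "deltas": [
    {"x": -3, "y": -20, "z": 0, "twist": -3, "fingers": 0},
    {"x": -9, "y": -55, "z": 0, "twist": -6, "fingers": 0},
    {"x": -15, "y": -95, "z": 0, "twist": -10, "fingers": 0},
    {"x": -22, "y": -135, "z": 0, "twist": -14, "fingers": 0},
    {"x": -28, "y": -175, "z": 0, "twist": -18, "fingers": 0},
    {"x": -34, "y": -215, "z": 0, "twist": -22, "fingers": 0},
    {"x": -41, "y": -255, "z": 0, "twist": -26, "fingers": 0},
    {"x": -47, "y": -295, "z": 0, "twist": -29, "fingers": 0},
    {"x": -51, "y": -322, "z": 0, "twist": -32, "fingers": 0},
    {"x": -53, "y": -332, "z": 0, "twist": -32, "fingers": 0}
  ]
}}

```text
time: 9.1
ee_pos: [0.4969, -0.3558, 0.2389]
tcp_rot: [-56.9, 89.8, -77.6]
wrist_force: [0.7, 0.2, -1.0]
opening: 0.0452
```

```bash
python3 - <<'E'
from h import *
S=viewer.camera("scene")["image"];T=viewer.camera("top")["image"]
cv2.imwrite("pics/s6.png",cv2.resize(S[150:390,240:460],None,fx=2.5,fy=2.5)[:,:,::-1]);cv2.imwrite("pics/t6.png",T[:,:,::-1]);o=bot.get_obs();print(o['ee_pos'],o['tcp_rot'],o['wrist_force'],o['opening'],o['q'])
E
```

```text
[ 0.49736107 -0.35434252  0.2394044 ] [-50.3767413   89.76055246 -70.97712251] [-0.81398152  0.52547961 -1.64200172] 0.04526624388641795 [-35.40666362  13.18666919  18.35395058  94.97251418  -0.13928724
 -14.80651915]
```

View pics/s6.png

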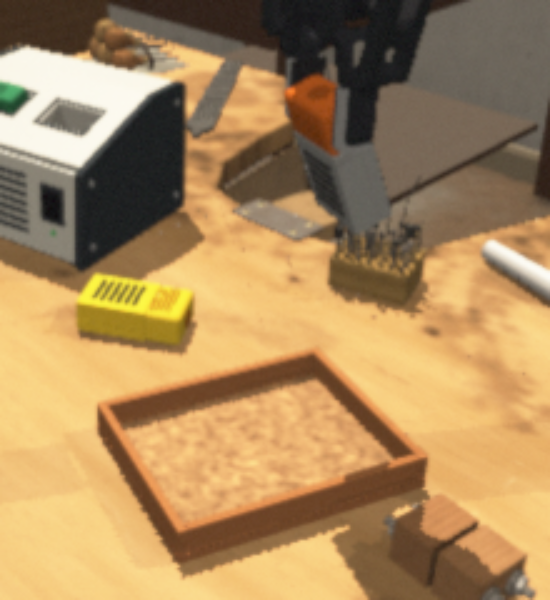

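View pics/t6.png

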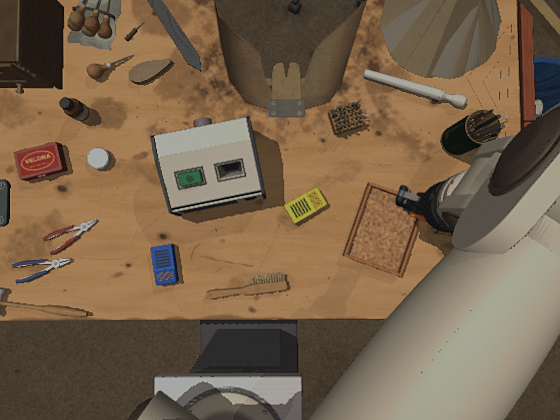

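Filter held above the tray, lean aligned with the tray's x axis. Descending.

>>> {"fn": "jog_arm", "kwargs": {
  "deltas": [
    {"x": 0, "y": 0, "z": -20, "twist": 0, "fingers": 0},
    {"x": 0, "y": 0, "z": -45, "twist": 0, "fingers": 0},
    {"x": 0, "y": 0, "z": -75, "twist": 0, "fingers": 0},
    {"x": 0, "y": 0, "z": -105, "twist": 0, "fingers": 0},
    {"x": 0, "y": 0, "z": -125, "twist": 0, "fingers": 0},
    {"x": 0, "y": 0, "z": -138, "twist": 0, "fingers": 0},
    {"x": 0, "y": 0, "z": -145, "twist": 0, "fingers": 0},
    {"x": 0, "y": 0, "z": -150, "twist": 0, "fingers": 0},
    {"x": 0, "y": 0, "z": -152, "twist": 0, "fingers": 0},
    {"x": 0, "y": 0, "z": -152, "twist": 0, "fingers": 0}
  ]
}}

```text
time: 10.2
ee_pos: [0.4976, -0.3544, 0.0879]
tcp_rot: [-44.9, 89.7, -65.5]
wrist_force: [0.9, 0.0, -0.5]
opening: 0.0454
```

```bash
python3 - <<'E'
from h import *
S=viewer.camera("scene")["image"];T=viewer.camera("top")["image"]
cv2.imwrite("pics/s7.png",cv2.resize(S[220:380,260:430],None,fx=3.5,fy=3.5)[:,:,::-1]);cv2.imwrite("pics/t7.png",cv2.resize(T[160:290,330:480],None,fx=4,fy=4)[:,:,::-1]);o=bot.get_obs();print(o['ee_pos'],o['tcp_rot'],o['wrist_force'],o['opening'])
E
```

```text
[ 0.49767149 -0.3545631   0.08817301] [-43.41168188  89.70570201 -64.01160635] [-0.7477283   0.31904373 -1.01774074] 0.04555256829009646
```

View pics/s7.png

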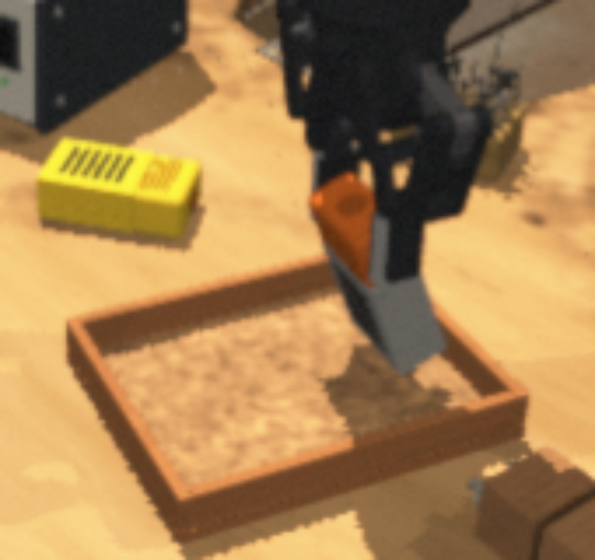

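View pics/t7.png

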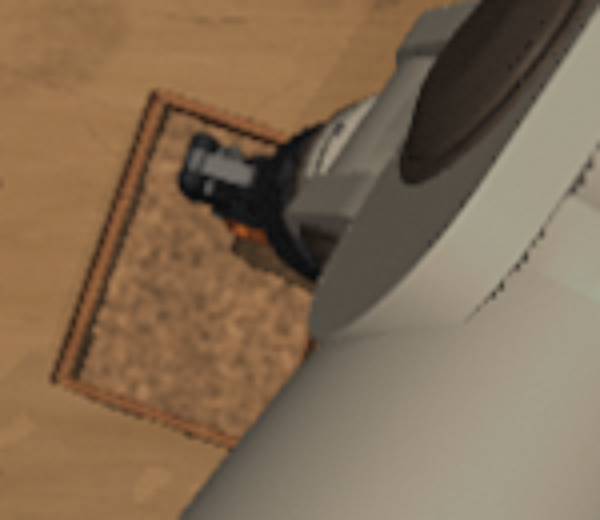

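The filter's lower end is inside the tray (crop 400,370), above the floor and clear of the walls. Feeling for the floor.

>>> {"fn": "jog_arm", "kwargs": {
  "deltas": [
    {"x": 0, "y": 0, "z": -3, "twist": 0, "fingers": 0},
    {"x": 0, "y": 0, "z": -5, "twist": 0, "fingers": 0},
    {"x": 0, "y": 0, "z": -7, "twist": 0, "fingers": 0},
    {"x": 0, "y": 0, "z": -7.5, "twist": 0, "fingers": 0}
  ]
}}

```text
time: 10.7
ee_pos: [0.4975, -0.3545, 0.0802]
tcp_rot: [-47.0, 89.7, -67.6]
wrist_force: [1.0, -0.9, -1.1]
opening: 0.0453
```

>>> {"fn": "jog_arm", "kwargs": {
  "deltas": [
    {"x": 0, "y": 0, "z": -1, "twist": 0, "fingers": 0},
    {"x": 0, "y": 0, "z": -2, "twist": 0, "fingers": 0},
    {"x": 0, "y": 0, "z": -2, "twist": 0, "fingers": 0}
  ]
}}

```text
time: 11.0
ee_pos: [0.4975, -0.3545, 0.0781]
tcp_rot: [-47.7, 89.7, -68.3]
wrist_force: [0.7, -0.1, -0.1]
opening: 0.0455
```

>>> {"fn": "jog_arm", "kwargs": {
  "deltas": [
    {"x": 0, "y": 0, "z": -1, "twist": 0, "fingers": 0},
    {"x": 0, "y": 0, "z": -2, "twist": 0, "fingers": 0},
    {"x": 0, "y": 0, "z": -2, "twist": 0, "fingers": 0}
  ]
}}

```text
time: 11.3
ee_pos: [0.4976, -0.3546, 0.0777]
tcp_rot: [-39.4, 89.7, -60.0]
wrist_force: [-4.3, 2.9, 9.6]
opening: 0.0453
```

>>> {"fn": "jog_arm", "kwargs": {
  "deltas": [
    {"x": 2.3, "y": -0.9, "z": -0.6, "twist": 0, "fingers": 0},
    {"x": 4.7, "y": -1.8, "z": -0.3, "twist": 0, "fingers": 0},
    {"x": 7, "y": -2.6, "z": 0, "twist": 0, "fingers": 0},
    {"x": 9.4, "y": -3.5, "z": 0.1, "twist": 0, "fingers": 0},
    {"x": 9.4, "y": -3.5, "z": 0.1, "twist": 0, "fingers": 0}
  ],
  "grip_force": 20
}}

```text
time: 11.8
ee_pos: [0.5072, -0.3582, 0.0778]
tcp_rot: [-41.4, 89.7, -62.0]
wrist_force: [-1.8, 1.4, 5.4]
opening: 0.0455
```

```bash
python3 - <<'E'
from h import *
S=viewer.camera("scene")["image"]
cv2.imwrite("pics/s8.png",cv2.resize(S[220:380,260:430],None,fx=3.5,fy=3.5)[:,:,::-1]);o=bot.get_obs();print(o['ee_pos'],o['tcp_rot'],o['wrist_force'],o['opening'])
E
```

```text
[ 0.50716779 -0.3581639   0.07780128] [-39.82381738  89.67056365 -60.42429646] [-2.0796343   0.40739156  3.55818846] 0.04552849429267118
```

View pics/s8.png

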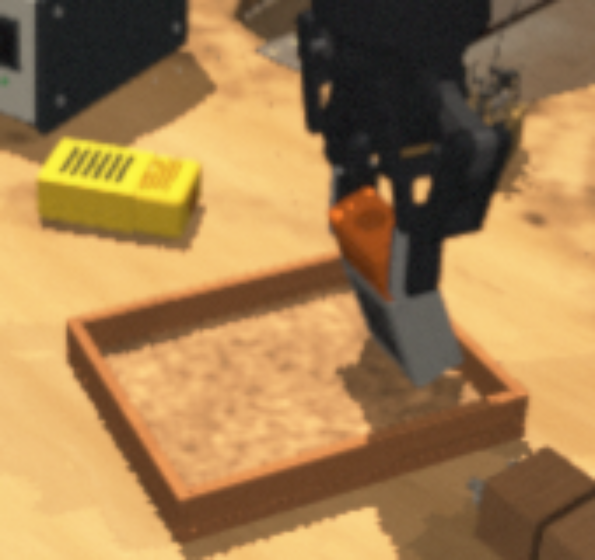

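>>> {"fn": "jog_arm", "kwargs": {
  "deltas": [
    {"x": 2.3, "y": -0.9, "z": 0, "twist": 0, "fingers": 0},
    {"x": 4.7, "y": -1.8, "z": 0.2, "twist": 0, "fingers": 0},
    {"x": 7, "y": -2.6, "z": 0.4, "twist": 0, "fingers": 0},
    {"x": 9.4, "y": -3.5, "z": 0.5, "twist": 0, "fingers": 0},
    {"x": 9.4, "y": -3.5, "z": 0.5, "twist": 0, "fingers": 0}
  ]
}}

```text
time: 12.35
ee_pos: [0.5155, -0.3615, 0.0781]
tcp_rot: [-66.9, 89.7, -87.5]
wrist_force: [-7.3, 1.7, 6.1]
opening: 0.045
```

```bash
python3 - <<'E'
from h import *
S=viewer.camera("scene")["image"]
cv2.imwrite("pics/s9.png",cv2.resize(S[220:380,260:430],None,fx=3.5,fy=3.5)[:,:,::-1]);o=bot.get_obs();print(o['ee_pos'],o['tcp_rot'],o['wrist_force'],o['opening'])
E
```

```text
[ 0.51543547 -0.36144021  0.07809487] [-66.97034129  89.74787514 -87.58500254] [-7.09667484  1.26913903  5.30462594] 0.04560565897076317
```

View pics/s9.png

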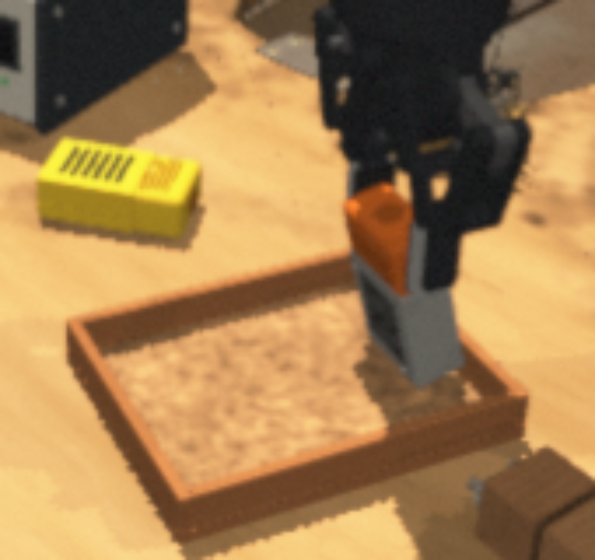

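The lower end now rests on the far wall and the filter is rotating upright. Continuing.

>>> {"fn": "jog_arm", "kwargs": {
  "deltas": [
    {"x": 2.3, "y": -0.9, "z": 0.2, "twist": 0, "fingers": 0},
    {"x": 4.7, "y": -1.8, "z": 0.3, "twist": 0, "fingers": 0},
    {"x": 7, "y": -2.6, "z": 0.3, "twist": 0, "fingers": 0},
    {"x": 9.4, "y": -3.5, "z": 0.2, "twist": 0, "fingers": 0},
    {"x": 10.3, "y": -3.8, "z": 0, "twist": 0, "fingers": 0},
    {"x": 10.3, "y": -3.8, "z": 0, "twist": 0, "fingers": 0}
  ]
}}

```text
time: 13.0
ee_pos: [0.5246, -0.3649, 0.0775]
tcp_rot: [-107.4, 89.7, -128.0]
wrist_force: [-6.8, 2.0, 4.3]
opening: 0.0456
```

```bash
python3 - <<'E'
from h import *
S=viewer.camera("scene")["image"]
cv2.imwrite("pics/s10.png",cv2.resize(S[220:380,260:430],None,fx=3.5,fy=3.5)[:,:,::-1]);o=bot.get_obs();print(o['ee_pos'],o['tcp_rot'],o['wrist_force'],o['opening'])
E
```

```text
[ 0.52455037 -0.36496208  0.07751222] [-106.84694492   89.74856908 -127.47561146] [-6.96823761  1.60329123  4.25123861] 0.04524861824974711
```

View pics/s10.png

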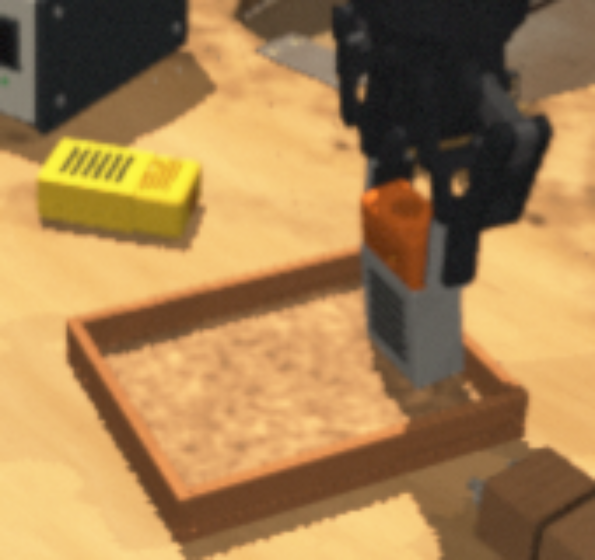

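>>> {"fn": "jog_arm", "kwargs": {
  "deltas": [
    {"x": 1.5, "y": -0.6, "z": 0, "twist": 0, "fingers": 0},
    {"x": 2.8, "y": -1, "z": -0.5, "twist": 0, "fingers": 0},
    {"x": 2.8, "y": -1, "z": -0.5, "twist": 0, "fingers": 0}
  ]
}}

```text
time: 13.35
ee_pos: [0.5265, -0.3657, 0.0771]
tcp_rot: [-126.9, 89.7, -147.5]
wrist_force: [-6.9, 1.5, 8.0]
opening: 0.0455
```

```bash
python3 - <<'E'
from h import *
C=viewer.camera("scene");S=C["image"]
cv2.imwrite("pics/s11.png",cv2.resize(S[260:340,340:420],None,fx=7,fy=7,interpolation=cv2.INTER_CUBIC)[:,:,::-1]);o=bot.get_obs();print(o['ee_pos'],o['tcp_rot'],o['wrist_force'],o['opening'])
f=210/np.tan(np.radians(C["fovy"])/2);K=np.array([[f,0,C["cx"]],[0,f,C["cy"]],[0,0,1]]);T=np.array(C["world_to_cam"])
p=np.array([[.527,-.366,.006],[.527,-.366,.09]]);i,_=cv2.projectPoints(p,cv2.Rodrigues(T[:3,:3])[0],T[:3,3],K,np.array(C["D"]));i=i[:,0]
print((i-[340,260])*7)
E
```

```text
[ 0.52651109 -0.36571701  0.07711383] [-125.80479759   89.69213283 -146.43649478] [-7.95633374  2.67792077  8.41572535] 0.045539003919237195
[[270.14639654 422.50946016]
 [298.88271027 121.77790309]]
```

View pics/s11.png

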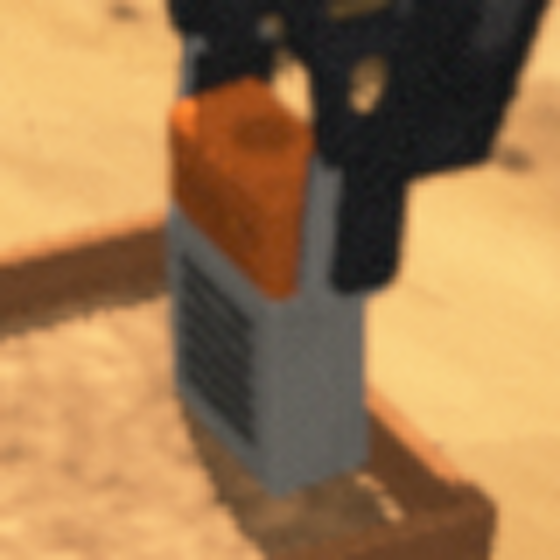

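The edges still lean about 6° to the front: they run vertical in the crop, where a true vertical would slope +0.096. Pushing 7 mm more.

>>> {"fn": "jog_arm", "kwargs": {
  "deltas": [
    {"x": 2.3, "y": -0.9, "z": 0, "twist": 0, "fingers": 0},
    {"x": 4.5, "y": -1.7, "z": 0, "twist": 0, "fingers": 0},
    {"x": 6.6, "y": -2.5, "z": -0.3, "twist": 0, "fingers": 0},
    {"x": 6.6, "y": -2.5, "z": -0.3, "twist": 0, "fingers": 0}
  ]
}}

```text
time: 13.8
ee_pos: [0.532, -0.3679, 0.076]
tcp_rot: [-145.9, 89.6, -166.6]
wrist_force: [-6.2, 2.3, 3.7]
opening: 0.0452
```

```bash
python3 - <<'E'
from h import *
C=viewer.camera("scene");S=C["image"]
cv2.imwrite("pics/s12.png",cv2.resize(S[260:340,340:420],None,fx=7,fy=7,interpolation=cv2.INTER_CUBIC)[:,:,::-1]);o=bot.get_obs();print(o['ee_pos'],o['tcp_rot'],o['wrist_force'],o['opening'])
E
```

```text
[ 0.53203508 -0.36785889  0.076019  ] [-145.58382331   89.56902684 -166.22054139] [-6.75697257  1.78212697  3.40294493] 0.045269087388873704
```

View pics/s12.png

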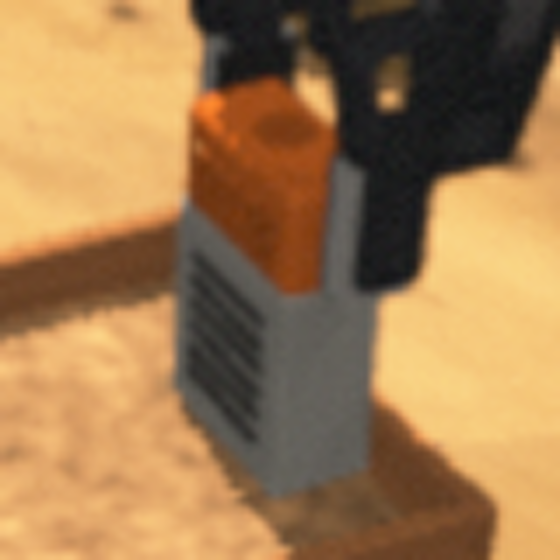

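About 2° of lean is left, which will settle flat on release. Opening, then lifting straight up.

>>> {"fn": "jog_arm", "kwargs": {
  "deltas": [
    {"x": 0, "y": 0, "z": 0, "twist": 0, "fingers": 0.55},
    {"x": 0, "y": 0, "z": 0, "twist": 0, "fingers": 0.7},
    {"x": 0, "y": 0, "z": 0, "twist": 0, "fingers": 0.75},
    {"x": 0, "y": 0, "z": 0, "twist": 0, "fingers": 0.75},
    {"x": 0, "y": 0, "z": 0, "twist": 0, "fingers": 0.75}
  ]
}}

```text
time: 14.35
ee_pos: [0.5322, -0.3679, 0.076]
tcp_rot: [-144.6, 89.6, -165.3]
wrist_force: [-0.1, 0.0, 0.2]
opening: 0.0642
```

```bash
python3 - <<'E'
from h import *
C=viewer.camera("scene");S=C["image"]
cv2.imwrite("pics/s13.png",cv2.resize(S[250:340,330:430],None,fx=6,fy=6,interpolation=cv2.INTER_CUBIC)[:,:,::-1]);o=bot.get_obs();print(o['ee_pos'],o['tcp_rot'],o['wrist_force'],o['opening'])
E
```

```text
[ 0.53213221 -0.36787757  0.07606683] [-144.5268895    89.58007411 -165.16146541] [0.22913413 0.1148052  0.2810378 ] 0.06413206215028072
```

View pics/s13.png

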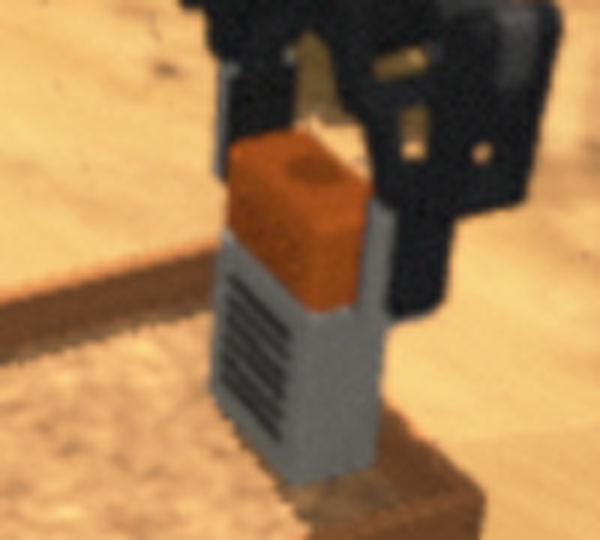

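Released and upright, with no contact force. Lifting straight up.

>>> {"fn": "jog_arm", "kwargs": {
  "deltas": [
    {"x": 0, "y": 0, "z": 5, "twist": 0, "fingers": 0.75},
    {"x": 0, "y": 0, "z": 15, "twist": 0, "fingers": 0.75},
    {"x": 0, "y": 0, "z": 35, "twist": 0, "fingers": 0.75},
    {"x": 0, "y": 0, "z": 65, "twist": 0, "fingers": 0.75},
    {"x": 0, "y": 0, "z": 100, "twist": 0, "fingers": 0.75},
    {"x": -30, "y": 40, "z": 140, "twist": 0, "fingers": 0.75},
    {"x": -60, "y": 80, "z": 150, "twist": 0, "fingers": 0.75},
    {"x": -80, "y": 120, "z": 150, "twist": 0, "fingers": 0.75},
    {"x": -100, "y": 160, "z": 150, "twist": 0, "fingers": 0.75},
    {"x": -100, "y": 160, "z": 150, "twist": 0, "fingers": 0.75}
  ]
}}

```text
time: 15.4
ee_pos: [0.43, -0.2045, 0.2283]
tcp_rot: [-135.8, 89.7, -156.3]
wrist_force: [1.8, -0.9, 1.3]
opening: 0.0639
```

```bash
python3 - <<'E'
from h import *
C=viewer.camera("scene");S=C["image"];T=viewer.camera("top")
a=cv2.resize(S[170:370,210:430],None,fx=2.7,fy=2.7,interpolation=cv2.INTER_CUBIC)
cv2.imwrite("pics/s14.png",a[:,:,::-1]);cv2.imwrite("pics/t14.png",T["image"][:,:,::-1]);o=bot.get_obs();print(o['ee_pos'],o['wrist_force'],o['time'])
h=cv2.cvtColor(T["image"],cv2.COLOR_RGB2HSV);m=cv2.inRange(h,(5,190,120),(16,255,255))
n,l,st,ce=cv2.connectedComponentsWithStats(m)
for i in range(1,n):
    if st[i,4]>60:
        p=plane(T,ce[i],.09)-[.4663,-.3415,0];print(st[i],ce[i],p[0]*.937-p[1]*.35,p[0]*.35+p[1]*.937)
E
```

```text
[ 0.43217426 -0.20726044  0.2277387 ] [ 0.32198645 -0.02875025  0.66062228] 15.5
[393 190  23  17  72] [403.69444444 198.01388889] 0.06645874045478505 0.0003683184565999101
```

View pics/s14.png

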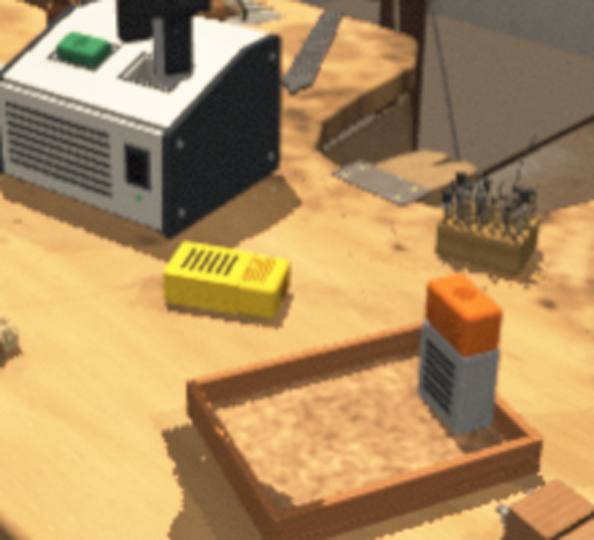

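View pics/t14.png

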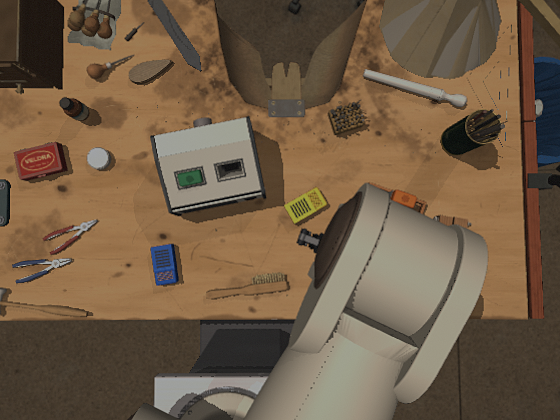

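```bash
python3 - <<'E'
from h import *
C=viewer.camera("scene");S=C["image"]
cv2.imwrite("pics/s15.png",cv2.resize(S[265:335,355:425],None,fx=8,fy=8,interpolation=cv2.INTER_CUBIC)[:,:,::-1])
def tr(p): p=p-np.array([.4663,-.3415,0]);return p[0]*.937-p[1]*.35,p[0]*.35+p[1]*.937
print(tr(plane(C,crop(462,293,210,170,2.7),.09)))
f=210/np.tan(np.radians(C["fovy"])/2);K=np.array([[f,0,C["cx"]],[0,f,C["cy"]],[0,0,1]]);T=np.array(C["world_to_cam"])
p=np.array([[u*.937+v*.35+.4663,-u*.35+v*.937-.3415,z] for u,v in((53,23),(53,-23),(79,-23)) for z in(.006,.09)])
i,_=cv2.projectPoints(p,cv2.Rodrigues(T[:3,:3])[0],T[:3,3],K,np.array(C["D"]));print(((i[:,0]-[355,265])*8).round())
o=bot.get_obs();print(o['qd'].max(),o['wrist_force'])
E
```

```text
(np.float64(0.061393006386765835), np.float64(-0.0025683534184050075))
[[   3069.   -1892.]
 [   3072.   -1900.]
 [1161207.    6001.]
 [1106687.    4234.]
 [-143630.    6348.]
 [-146676.    6628.]]
2.114023915372867 [ 0.59222964 -0.62511787  0.07059515]
```

View pics/s15.png

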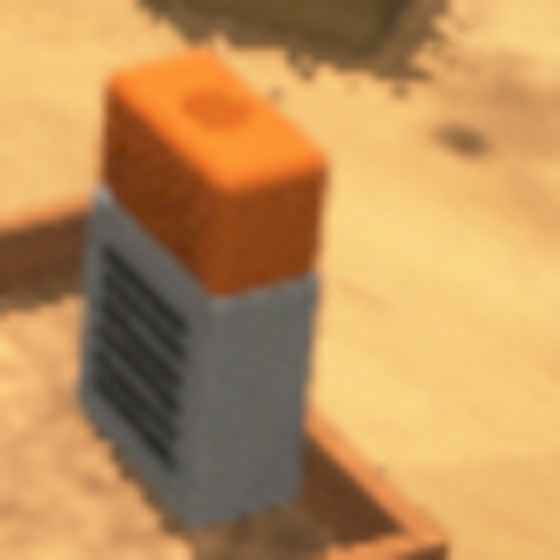

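```bash
python3 - <<'E'
from workcell import bot,ticket
print(ticket.job_done(), bot.get_obs()['time'])
E
```

```text
the job is handed in; nothing more can be done
the job is handed in; nothing more can be done
```

The orange-capped filter is standing upright and released in the recovery tray, and the job was handed in at about 15.6 s of the 42 s allowed. I pressed it down with the shut fingers (peak about 13 N) until it sprang up, and drew it out along the slot. I then rotated it upright with its lower end against the tray's far wall before letting go.

**Last checks**
- **Upright:** its edges are within about 1–2° of vertical in the scene camera.
- **Position:** the centre is 61–66 mm along tray x (limit 75) and within 3 mm of the middle in y. The two views differ by about 5 mm in x, partly because the arm hid some of the cap from the top camera.
- **Height:** I did not measure it separately; the filter looks flat on the floor.
- **Green filter:** it looks still latched in the pictures; its height was not measured again.
- **Robot:** clear of everything, with the wrist force near zero.

**What went differently**
- One move call was refused, apparently for lacking a twist value, and was resent.
- The first attempt to pivot the filter on floor friction alone mostly slid, so the wall did the uprighting.

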